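Turn the leaf of the pink shade book

TASK

Turn the leaf of the pink shade book over its spine and press it down so that it lies flat on the far side of the book. Only push it with the fingertips or the outside of the fingers, never pinch it. Leave the leaf of the blue shade book and all the loose things where they are, and finish clear of everything.

Things in the scene. Friction and masses are not known exactly. Their poses are not given: they have to be found in the camera images.
- pink_book: Shade book with pink gum-shade samples and a pink leaf and tab, fixed to the worktop. Grey base 166 mm (its x) by 104 mm (its y) by 12 mm high. Origin: centre of the underside, on the worktop, straight below the spine; x points away from the robot at yaw 0 (across the spine), y along the spine, z up.
- pink_leaf (a joint): Angle (rad) of the pink leaf about its spine: 0 = lying flat on the robot's side (-x half of the book), pi/2 = upright, 3.14 = lying flat on the far (+x) half, its stop. It starts standing ajar on the near side at 0.4 to 0.75. Stiff hinge: friction of 0.07 N m (0.8 N at the tab) keeps the leaf at any angle; it neither falls nor springs back.
- pink_spine (a point): Middle of the pink book's hinge axis, 18 mm above the worktop; the axis runs along the book's y. A white dispenser hangs on the wall over the back of the worktop: its front is about 0.68 m ahead of the robot, its underside 0.35 m above the worktop; keep the wrist clear of it when pressing.
- pink_tab (a point): Middle of the free edge of the pink leaf's tab, 90 mm from the hinge axis. The leaf is a rigid plate 5.4 mm thick, 60 g, 100 mm wide along the spine, reaching 78 mm from the axis; its tab, 44 mm wide and 5.4 mm thick in the middle of the free edge, reaches 90 mm, 7 mm past the base's edge.
- pink_back (a point): Centre of the leaf's white back, 43 mm from the hinge axis: the underside while the leaf is on the near side, the upper face once it is turned. The face to push on.
- pink_front (a point): Centre of the leaf's pink front panel with samples (upper face at the start, underneath once turned), 43 mm from the hinge axis. Fingers pressing on front and back at the same time count as a pinch.
- blue_book: Shade book with ivory tooth-shade samples and a blue leaf and tab, fixed to the worktop. Grey base 166 mm (its x) by 104 mm (its y) by 12 mm high. Origin: centre of the underside, on the worktop, straight below the spine; x points away from the robot at yaw 0 (across the spine), y along the spine, z up. Either book may stand on the left or right.
- blue_leaf (a joint): Angle (rad) of the blue leaf about its spine: 0 = lying flat on the robot's side (-x half of the book), pi/2 = upright, 3.14 = lying flat on the far (+x) half, its stop. It starts standing ajar on the near side at 0.4 to 0.75. Stiff hinge: friction of 0.07 N m (0.8 N at the tab) keeps the leaf at any angle; it neither falls nor springs back.
- blue_tab (a point): Middle of the free edge of the blue leaf's tab, 90 mm from its hinge axis. To be left alone.
- setup_model: Denture set-up (pink gum, white teeth on plaster blocks), 79x72x62 mm, loose on the worktop; origin at the centre of its underside. To be left alone.
- bur_block: Aluminium block with coloured burs standing in it, 28x70x49 mm, loose on the worktop; origin at the centre of its underside. To be left alone.
- arch_cast_white: White stone cast of a dental arch, 52x67x30 mm, loose on the worktop; origin at the centre of its underside. To be left alone.
- stone_die: Small beige single-tooth stone die, 16x18x26 mm, loose on the worktop; origin at the centre of its underside. To be left alone.
- wax_scrap: Small orange lump of wax, 16x23x13 mm, loose on the worktop; origin at the centre of its underside. To be left alone.

How it is judged:
By the outcome, as a careful person would: the job done as asked, in the order asked, and still so for the second after the job is handed in, with the robot touching nothing.
It also fails if it takes over 43 s, if anything falls off the work surface, if the arm or the gripper's body presses on something with over 40 N, if the wrist force passes 120 N, or if a joint passes its speed limit or range.

ROBOT

A 6-joint arm with a two-finger parallel gripper is mounted at the origin on a cart in front of the work surface, level with it; the furniture and walls round the work are solid. World frame = base frame: x ahead of the robot, y to its left, z up, the work surface at z = 0. Lengths are in m, angles in rad, forces in N, time in s.
With the tool pointing down it reaches from about 0.325 to 0.9 m from the base axis. Payload 6.1 kg.
Tool frame: the origin (TCP) lies between the finger pads; the fingertips stand arm.nose_length ahead of it and the grasp point (between the pads) lies 11 mm behind it (arm.nose_length is the distance from the TCP to the fingertips, in m); z points along the fingers, y is the line along which they close (so a half turn about z gives the same grasp; the last joint's range is limited). The gripper opens to 87 mm and grips with 3 to 60 N. Pads are 19 mm wide; open, the fingers measure 117 mm over their backs; the gripper's body (75 mm by 190 mm) begins 51 mm behind the grasp point.
Start: joints at [-1.415, 0.22, 1.526, -0, 1.395, -0.126], TCP at [0.174, -0.6, 0.231] pointing down, gripper open.
Joint ranges: [-2.98, 2.98], [-0.91, 2.08], [0.09, 2.57], [-1.24, 4.39], [0.2, 2.65], [-2.68, 2.68]. Speed limits (rad/s): [2.57, 2.57, 3.01, 3.14, 3.14, 3.14].

INTERFACE

Orientations are given as a rotation vector (axis times angle).
In Python, from cell import get_obs, imaging, order, masks_of, arm gives the robot as it stands.
- The arm moves only by the tool apply_moves, never from a script. Its argument "moves" is text: rows parted by semicolons, each of 7 numbers parted by spaces: the shift along the tool's x, y, z in cm, then the turn, a rotation vector about the tool's x, y, z in degrees, then the opening, from 0 (shut) to 1 (fully open). In form: dx dy dz rx ry rz gripper; .... A call has 1 to 8 rows; each row is the pose to reach, as a shift and turn from the pose commanded when the call began, along the tool's axes at that moment; what a row does not reach only later rows make up. A row lasts 1/8 s, in which the tool goes at most 62.5 mm and 10.7 degrees, less where a joint would pass 70% of its speed; a pose out of reach is approached as far as the arm can. A call with a gripper value outside its range is refused whole. The fingers move at their own pace and stop on an object; the grip force is fixed at half the most. Time passes only in rows, so rows that repeat a pose let the fingers close. It gives the time, the measured TCP pose, the force, the opening and the grip force at its end, in the units of the state.
- get_obs(): the state, without advancing time (a new reading comes with each control period).
- imaging.read_camera(name): name is "scene" or "side" or "wrist"; returns a dict with "image" (480x640x3 uint8, red, green, blue), "depth" (480x640 float32, m along the optical axis (not along the pixel's ray), 0 where there is no reading), "fx", "fy", "cx", "cy" (pixels), "extrinsics" (4x4, takes a point from camera to world coordinates). Camera axes: x right, y down, z forward; pixel columns grow to the right and rows downward; lengths in m; the calibration is good to about 2 mm. A picture is of the moment at which its call begins.
- order.hand_in(): hands the job in; it is judged then, once.
Trained networks look in a picture, given as the dict that the camera call returned (one of the last four; its "shot" number tells which), for a name from the list of things; names that differ only in an ending like _2 or _b are one class to them, and where a whole thing is asked for, a point or a joint stands for the part that bears it (a point fixed in the world has none). Each returns a list of dicts, best first, with "score" (0 to 1); they miss things now and then, are a little off and sometimes report something else, mostly with a low value. They report only what shows in the picture. A call takes as long as a camera call.
- masks_of(picture, target): "region" (480x640 bool, what is visible of it) and "point" ([row, column] in pixels, amid what is visible of it).
The state is a dict: "t": time; "q": joint angles; "qd": joint speeds; "joint_efforts": joint torques, N m; "tool_pos": TCP position; "eef_rot": TCP orientation; "contact_force": force on the tool from outside, world axes, zero at the start; "wrist_torque": the same for the moment, N m; "gripper_width": finger opening in m; "finger_force": force on a finger pad.
Only numpy, scipy, OpenCV 4.12 (cv2) and the standard library are available. Lean on these libraries where they do the work, as an engineer would, in place of code of your own. Each camera call takes 0.05 s, during which the arm holds its last target. There are 200 camera calls.

## Working session

There is one attempt and no reset: what is moved stays moved. The work goes in short steps, Python scripts to look and compute and a tool call to move; the robot and the scene stay as the last step left them, time stands still between calls to the robot, and variables do not carry over. Pictures are saved under pics/ and viewed, at most 10 in all, crops included, and the job is handed in when it is done.

Besides the shell and the picture viewer there is one more tool, called after ">>>" by a JSON object that holds its "op" and its "data". apply_moves: Moves the arm, as the interface text tells. Its arguments: {"type":"object","properties":{"moves":{"type":"string"}},"required":["moves"]}

```bash
ls; mkdir -p pics; cat > h.py <<'E'
import numpy as np, cv2
from cell import get_obs, imaging, order, masks_of, arm
from scipy.spatial.transform import Rotation as R
def cloud(p):
    d=p["depth"]; v,u=np.mgrid[:480,:640]
    c=np.stack([(u-p["cx"])/p["fx"]*d,(v-p["cy"])/p["fy"]*d,d],-1)
    E=np.array(p["extrinsics"]); w=c@E[:3,:3].T+E[:3,3]; w[d<=0]=np.nan; return w
def save(p,n): cv2.imwrite("pics/"+n,p["image"][...,::-1])
E
python3 - <<'E'
from h import *
o=get_obs(); print(o, arm.nose_length)
for c in("scene","side"):
    p=imaging.read_camera(c); save(p,c+"0.png"); w=cloud(p); print(c,np.round(p["extrinsics"],3).tolist())
    for n in("pink_book","pink_leaf","pink_tab","pink_back","blue_book","blue_leaf","setup_model","bur_block","arch_cast_white","stone_die","wax_scrap"):
        for m in masks_of(p,n)[:2]:
            q=w[m["region"]]; q=q[~np.isnan(q[:,0])]
            if len(q): print(n,round(m["score"],2),np.round(m["point"]),len(q),np.round(np.percentile(q,[3,50,97],axis=0),3).tolist())
E
```

```text
pics
{'t': 0.0, 'q': array([-1.41510044e+00,  2.21226665e-01,  1.52760856e+00, -1.13250916e-05,
        1.39467947e+00, -1.26111572e-01]), 'qd': array([-0.00093651,  0.00155706, -0.00193935, -0.00164477, -0.00066527,
        0.0005842 ]), 'joint_efforts': array([ 8.03854800e-04, -4.94606781e+01, -3.87387693e+01,  6.98818965e-02,
        5.71970141e-02, -1.53902779e-04]), 'tool_pos': array([ 0.17369988, -0.59975464,  0.22943825]), 'eef_rot': array([-3.10855478e+00, -4.40932035e-01,  6.21294119e-05]), 'contact_force': array([ 0.07380284,  0.66242329, -0.11698142]), 'wrist_torque': array([0.01813988, 0.01470505, 0.046959  ]), 'finger_force': 0.0, 'gripper_width': 0.08712058157464292} 0.008
scene [[0.597, -0.384, 0.704, -0.185], [-0.802, -0.26, 0.538, -0.54], [-0.024, -0.886, -0.463, 0.494], [0.0, 0.0, 0.0, 1.0]]
pink_book 0.93 [269. 393.] 2650 [[0.46, -0.209, 0.005], [0.511, -0.164, 0.014], [0.616, -0.107, 0.055]]
pink_leaf 0.93 [261. 387.] 408 [[0.465, -0.2, 0.023], [0.492, -0.161, 0.047], [0.543, -0.108, 0.06]]
pink_tab 0.87 [261. 382.] 433 [[0.464, -0.2, 0.022], [0.494, -0.16, 0.046]
[... 1817 characters left out ...]
9 [[0.579, -0.368, 0.047], [0.613, -0.36, 0.058], [0.632, -0.347, 0.062]]
bur_block 0.23 [261. 264.] 65 [[0.365, -0.032, 0.004], [0.373, -0.028, 0.016], [0.379, -0.019, 0.025]]
arch_cast_white 0.55 [192. 274.] 412 [[0.376, 0.218, -0.002], [0.404, 0.231, 0.014], [0.43, 0.318, 0.029]]
arch_cast_white 0.25 [287. 336.] 1562 [[0.469, -0.199, 0.021], [0.507, -0.157, 0.04], [0.547, -0.106, 0.059]]
stone_die 0.53 [261. 267.] 72 [[0.365, -0.032, 0.003], [0.373, -0.028, 0.015], [0.38, -0.02, 0.025]]
wax_scrap 0.74 [296. 349.] 4062 [[0.467, -0.21, 0.006], [0.535, -0.17, 0.014], [0.62, -0.111, 0.055]]
wax_scrap 0.47 [349. 277.] 109 [[0.388, -0.274, -0.001], [0.396, -0.265, 0.01], [0.404, -0.253, 0.014]]
```

View pics/scene0.png

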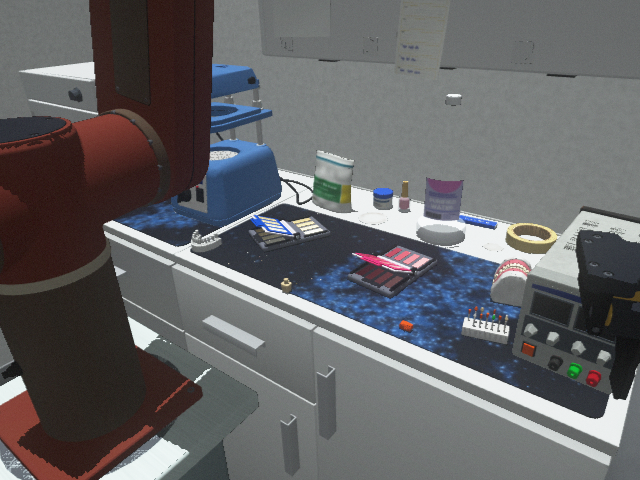

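View pics/side0.png

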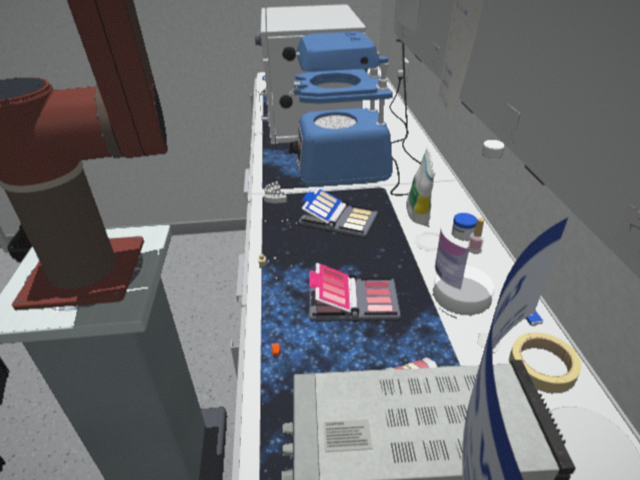

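```bash
python3 - <<'E'
from h import *
p=imaging.read_camera("side"); w=cloud(p)
mb=masks_of(p,"pink_book")[0]["region"]; ml=masks_of(p,"pink_tab")[0]["region"]
a=w[ml]; a=a[~np.isnan(a[:,0])]
# plane fit, robust
q=a.copy()
for _ in range(5):
    c=q.mean(0); n=np.linalg.svd(q-c)[2][2]; n*=np.sign(n[2]); d=(a-c)@n; q=a[abs(d)<0.003]
print("leaf n",n,"tilt",np.arctan2(np.hypot(n[0],n[1]),n[2]),"c",c,len(q),"yaw of tilt",np.degrees(np.arctan2(n[1],n[0])))
b=w[mb&~cv2.dilate(ml.astype(np.uint8),np.ones((3,3))).astype(bool)]; b=b[~np.isnan(b[:,0])]
print(len(b),np.histogram(b[:,2],bins=np.arange(-.002,.06,.004)))
t=b[(b[:,2]>.009)&(b[:,2]<.017)]
r=cv2.minAreaRect((t[:,:2]*1000).astype(np.float32)); print(r,cv2.boxPoints(r))
r=cv2.minAreaRect((q[:,:2]*1000).astype(np.float32)); print(r,cv2.boxPoints(r))
E
```

```text
Traceback (most recent call last):
IndexError: list index out of range
```

The scene view shows the pink book at about row 265, col 390 with its leaf ajar toward the robot. The blue book is at (230,285), the wax at (326,407) and the die at (285,287). The side view agrees, with the pink leaf at (287,335). I'll retry the fit.

```bash
cat > fit.py <<'E'
from h import *
def look(cam,tries=4):
    for _ in range(tries):
        p=imaging.read_camera(cam); B=masks_of(p,"pink_book"); L=masks_of(p,"pink_tab") or masks_of(p,"pink_leaf")
        if B and L: break
    mb,ml=B[0]["region"],L[0]["region"]; w=cloud(p)
    a=w[ml]; a=a[~np.isnan(a[:,0])]; q=a
    for _ in range(6):
        c=q.mean(0); n=np.linalg.svd(q-c)[2][2]; n=n*np.sign(n[2]); q=a[abs((a-c)@n)<0.003]
    print(cam,"leaf n",n.round(3),"tilt",np.arctan2(np.hypot(n[0],n[1]),n[2]).round(3),"c",c.round(4),len(q),"tiltyaw",np.degrees(np.arctan2(n[1],n[0])).round(1))
    b=w[mb&~cv2.dilate(ml.astype(np.uint8),np.ones((3,3))).astype(bool)]; b=b[~np.isnan(b[:,0])]
    t=b[(b[:,2]>.008)&(b[:,2]<.020)]
    for z in (t,q):
        r=cv2.minAreaRect((z[:,:2]*1000).astype(np.float32)); print(r,cv2.boxPoints(r).round(0).tolist())
    return p,w,mb,ml
if __name__=="__main__":
    for c in("side","scene"): look(c)
E
python3 fit.py
```

```text
side leaf n [ 0.444 -0.054  0.895] tilt 0.463 c [ 0.5083 -0.1568  0.0397] 1470 tiltyaw -6.9
((544.7405395507812, -156.71131896972656), (106.15072631835938, 165.7742462158203), 84.145751953125) [[457.0, -201.0], [622.0, -218.0], [633.0, -112.0], [468.0, -95.0]]
((507.8039855957031, -153.1911163330078), (100.247314453125, 85.58897399902344), 84.449462890625) [[460.0, -199.0], [546.0, -207.0], [555.0, -107.0], [470.0, -99.0]]
scene leaf n [ 0.429 -0.055  0.902] tilt 0.447 c [ 0.4995 -0.1578  0.0434] 413 tiltyaw -7.3
((543.6915893554688, -156.75399780273438), (105.01800537109375, 169.01397705078125), 84.07648468017578) [[454.0, -200.0], [622.0, -218.0], [633.0, -113.0], [465.0, -96.0]]
((503.70703125, -153.67279052734375), (95.31197357177734, 84.97674560546875), 82.4145278930664) [[455.0, -195.0], [540.0, -207.0], [552.0, -112.0], [468.0, -101.0]]
```

```bash
python3 - <<'E'
from h import *
print([ (k,getattr(arm,k)) for k in dir(arm) if k[0]!='_'])
p=imaging.read_camera("scene"); w=cloud(p).reshape(-1,3); w=w[~np.isnan(w[:,0])]
for y0 in np.arange(-.7,.0,.1):
    s=w[(w[:,1]>y0)&(w[:,1]<y0+.1)&(w[:,0]>.28)&(w[:,0]<.66)&(w[:,2]>.03)&(w[:,2]<.5)]
    if len(s): print(round(y0,1),len(s),np.percentile(s,[2,98],axis=0).round(3).tolist())
E
```

```text
[('MotionError', <class 'cell.MotionError'>), ('nose_length', 0.008)]
-0.6 2337 [[0.401, -0.55, 0.031], [0.652, -0.501, 0.149]]
-0.5 6540 [[0.407, -0.498, 0.033], [0.647, -0.427, 0.15]]
-0.4 1157 [[0.445, -0.397, 0.031], [0.628, -0.342, 0.062]]
-0.3 11 [[0.495, -0.203, 0.031], [0.515, -0.201, 0.041]]
-0.2 345 [[0.463, -0.199, 0.033], [0.523, -0.106, 0.06]]
-0.1 2 [[0.48, -0.1, 0.051], [0.486, -0.099, 0.054]]
```

```bash
cat > plan.py <<'E'
from h import *
import sys
C=np.array([.5445,-.1567]); PSI=np.radians(-5.9)
def Rt(tau):
    c,s=np.cos(PSI),np.sin(PSI)
    return R.from_matrix(np.array([[c,s,0],[s,-c,0],[0,0,-1]]).T)*R.from_rotvec([0,np.radians(tau),0])
def world(X,Z): # book mm -> world
    return np.array([C[0]+X/1e3*np.cos(PSI),C[1]+X/1e3*np.sin(PSI),Z/1e3])
def tcp(X,Z,tau,corner):  # corner +1 front, -1 rear at (X,Z)
    r=Rt(tau); return world(X,Z)-r.apply([corner*.0095,0,.008]),r
def contact(th,tau,rho=65):
    t=np.radians(th); u=np.array([-np.cos(t),np.sin(t)]); n=np.array([-np.sin(t),-np.cos(t)]); h=np.array([0,18.])
    T=np.radians(tau)
    if th<90-tau:
        s=12+(90-tau-th)*.6
        P=h+90*u+2.7*n+s*np.array([np.sin(T),-np.cos(T)]); return tcp(*P,tau,1)
    P=h+rho*u+2.7*n
    return tcp(*P,tau,1 if th<180-tau else -1)
def rows(targets):
    o=get_obs(); p0=o["tool_pos"]; r0=R.from_rotvec(o["eef_rot"])
    print("t",o["t"].__round__(2),"pos",p0.round(4),"F",np.round(o["contact_force"],1),"w",round(o["gripper_width"],4))
    for p,r in targets:
        d=r0.inv().apply(p-p0)*100; a=np.degrees((r0.inv()*r).as_rotvec())
        print(np.round(p,3),np.round(d,2),np.round(a,1))
E
python3 -c "
from plan import *
rows([tcp(-125,90,30,1),tcp(-112,35,30,1),contact(22,30)])"
```

```text
t 1.65 pos [ 0.1738 -0.6003  0.2305] F [ 1.4 -0.4  0.1] w 0.0872
[ 0.408 -0.143  0.092] [ 35.23 -37.45  13.84] [-5.8 29.6 21.5]
[ 0.421 -0.144  0.037] [ 36.43 -36.97  19.34] [-5.8 29.6 21.5]
[ 0.466 -0.149  0.021] [ 40.6  -35.28  20.93] [-5.8 29.6 21.5]
```

>>> {"op": "apply_moves", "data": {"moves": "4 -4 1 -1 5 3 0; 9 -9 2 -2 10 7 0; 13 -14 3 -3 15 11 0; 18 -19 4 -4 20 15 0; 22 -24 4 -5 25 18 0; 27 -29 4 -5.8 29.6 21.5 0; 31 -33 4 -5.8 29.6 21.5 0; 35 -37.5 4 -5.8 29.6 21.5 0"}}

```text
t: 2.65
tool_pos: [0.3965, -0.161, 0.191]
eef_rot: [3.002, -0.157, 0.807]
contact_force: [1.3, -0.7, 0.4]
gripper_width: 0.015
finger_force: 0.0
```

```bash
python3 -c "
from plan import *
rows([tcp(-125,90,30,1),tcp(-112,35,30,1),contact(22,30)]); print(get_obs()['q'])
p=imaging.read_camera('wrist'); save(p,'w1.png')"
```

```text
t 2.65 pos [ 0.3965 -0.161   0.191 ] F [ 1.3 -0.7  0.4] w 0.015
[ 0.408 -0.143  0.092] [-4.14 -1.97  9.02] [ 0.2 -0.1 -0.1]
[ 0.421 -0.144  0.037] [-5.77 -1.98 14.43] [ 0.2 -0.1 -0.1]
[ 0.466 -0.149  0.021] [-2.68 -1.99 18.06] [ 0.2 -0.1 -0.1]
[-0.85107994 -0.72807702  2.45662365  0.4026061   1.04624049  0.68588107]
```

>>> {"op": "apply_moves", "data": {"moves": "-1 -1 3 0 0 0 0; -2.5 -2 6 0 0 0 0; -4.1 -2 9 0 0 0 0; -4.1 -2 9 0 0 0 0"}}

```text
t: 3.2
tool_pos: [0.406, -0.1411, 0.0892]
eef_rot: [3.011, -0.155, 0.798]
contact_force: [0.3, -0.4, 0.6]
gripper_width: 0.0003
finger_force: 0.0
```

```bash
python3 -c "
from plan import *
rows([tcp(-125,90,30,1),tcp(-112,35,30,1),contact(22,30)]); print(get_obs()['q'])
p=imaging.read_camera('side'); save(p,'s1.png')"
```

```text
t 3.2 pos [ 0.406  -0.1411  0.0892] F [ 0.3 -0.4  0.6] w 0.0003
[ 0.408 -0.143  0.092] [ 0.34  0.13 -0.15] [-0.2  0.3 -0. ]
[ 0.421 -0.144  0.037] [-1.26  0.15  5.27] [-0.2  0.3 -0. ]
[ 0.466 -0.149  0.021] [1.86 0.16 8.88] [-0.2  0.3 -0. ]
[-0.77283068 -0.53788174  2.55699966  0.46674089  0.76060937  0.61796033]
```

>>> {"op": "apply_moves", "data": {"moves": "0.3 0.1 2 0 0 0 0; 0 0.1 3.5 0 0 0 0; -0.4 0.1 5.3 0 0 0 0; -0.4 0.1 5.3 0 0 0 0"}}

```text
t: 3.75
tool_pos: [0.431, -0.1469, 0.045]
eef_rot: [3.005, -0.155, 0.805]
contact_force: [-1.0, -0.3, 0.4]
gripper_width: 0.0006
finger_force: 0.0
```

```bash
python3 -c "
from plan import *
rows([tcp(-90,28,30,1)]+[contact(t,30) for t in (22,26,32,38,44,50,56,60)]); print(get_obs()['q'])
p=imaging.read_camera('side'); cv2.imwrite('pics/s2.png',cv2.resize(p['image'][180:380,220:460,::-1],None,fx=3,fy=3))"
```

```text
t 3.75 pos [ 0.431  -0.1469  0.045 ] F [-1.  -0.3  0.4] w 0.0006
[ 0.443 -0.146  0.03 ] [ 0.27 -0.2   1.86] [0. 0. 0.]
[ 0.466 -0.149  0.021] [ 1.81 -0.2   3.78] [0. 0. 0.]
[ 0.467 -0.149  0.029] [ 2.31 -0.2   3.16] [0. 0. 0.]
[ 0.469 -0.149  0.041] [ 3.1  -0.2   2.29] [0. 0. 0.]
[ 0.473 -0.149  0.052] [ 3.94 -0.2   1.51] [0. 0. 0.]
[ 0.477 -0.15   0.062] [ 4.82 -0.2   0.81] [0. 0. 0.]
[ 0.482 -0.15   0.072] [ 5.74 -0.19  0.21] [0. 0. 0.]
[ 0.487 -0.151  0.081] [ 6.67 -0.19 -0.29] [0. 0. 0.]
[ 0.498 -0.152  0.075] [ 7.29 -0.19  0.73] [0. 0. 0.]
[-0.72567941 -0.30713959  2.51671856  0.57144951  0.56899353  0.51780708]
```

View pics/s2.png

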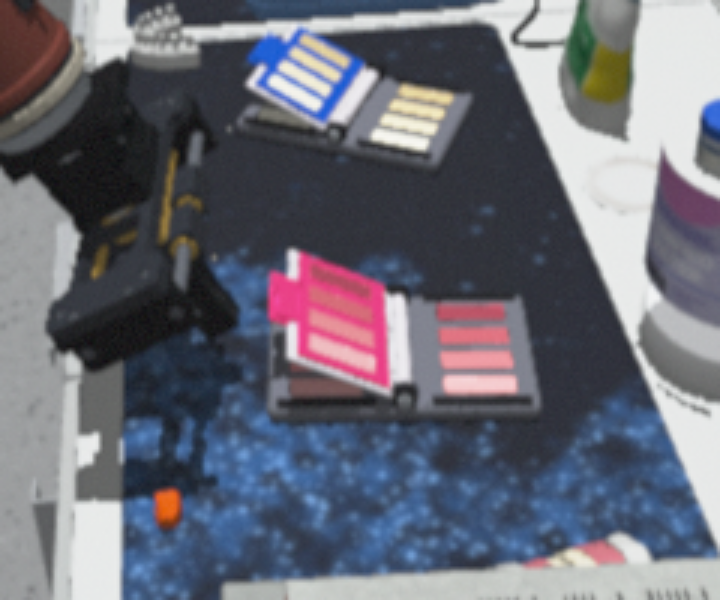

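The closed fingers stand just short of the pink tab, which is at crop (280,300), and nothing else is near. Next I slide under the tab and lift.

>>> {"op": "apply_moves", "data": {"moves": "0.3 -0.2 1.8 0 0 0 0; 1 -0.2 2.8 0 0 0 0; 1.8 -0.2 3.7 0 0 0 0; 2.3 -0.2 3.2 0 0 0 0; 3.1 -0.2 2.3 0 0 0 0; 3.9 -0.2 1.5 0 0 0 0; 3.9 -0.2 1.5 0 0 0 0"}}

```text
t: 4.68
tool_pos: [0.4732, -0.1498, 0.0534]
eef_rot: [3.001, -0.153, 0.81]
contact_force: [0.2, 0.0, 0.5]
gripper_width: 0.0004
finger_force: 0.0
```

```bash
python3 -c "
from plan import *
rows([contact(t,30) for t in (38,44,50,56,62,70,80,90,100,110)]); print(get_obs()['q'])
p=imaging.read_camera('side'); cv2.imwrite('pics/s3.png',cv2.resize(p['image'][180:380,220:460,::-1],None,fx=3,fy=3))"
```

```text
t 4.67 pos [ 0.4732 -0.1498  0.0534] F [0.2 0.  0.5] w 0.0004
[ 0.473 -0.149  0.052] [-0.14 -0.05  0.12] [ 0.1 -0.2  0.1]
[ 0.477 -0.15   0.062] [ 0.74 -0.04 -0.57] [ 0.1 -0.2  0.1]
[ 0.482 -0.15   0.072] [ 1.66 -0.04 -1.16] [ 0.1 -0.2  0.1]
[ 0.487 -0.151  0.081] [ 2.59 -0.04 -1.66] [ 0.1 -0.2  0.1]
[ 0.5   -0.152  0.076] [ 3.44 -0.04 -0.65] [ 0.1 -0.2  0.1]
[ 0.508 -0.153  0.08 ] [ 4.35 -0.03 -0.59] [ 0.1 -0.2  0.1]
[ 0.518 -0.154  0.084] [ 5.45 -0.03 -0.33] [ 0.1 -0.2  0.1]
[ 0.53  -0.155  0.085] [ 6.5  -0.03  0.11] [ 0.1 -0.2  0.1]
[ 0.541 -0.156  0.085] [ 7.45 -0.03  0.72] [ 0.1 -0.2  0.1]
[ 0.552 -0.157  0.082] [ 8.28 -0.03  1.49] [ 0.1 -0.2  0.1]
[-0.64495437 -0.20055143  2.41807143  0.54043734  0.52419789  0.61030775]
```

View pics/s3.png

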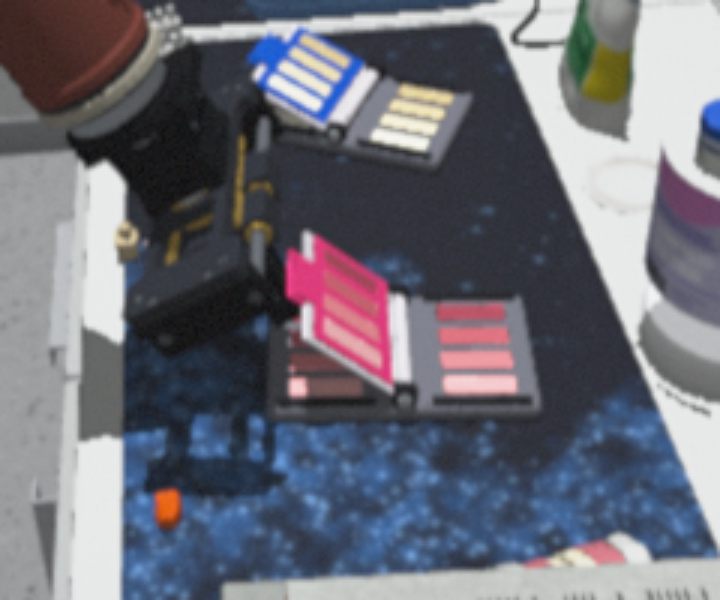

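The leaf has risen with the fingers to about 38°, with the tab at crop (300,275) and the fingers under it. I'll carry on over the top.

>>> {"op": "apply_moves", "data": {"moves": "0.7 0 -0.6 0 0 0 0; 1.7 0 -1.2 0 0 0 0; 3 0 -1.2 0 0 0 0; 4.3 0 -0.6 0 0 0 0; 5.4 0 -0.3 0 0 0 0; 6.5 0 0.1 0 0 0 0; 7.4 0 0.7 0 0 0 0; 8.3 0 1.5 0 0 0 0"}}

```text
t: 5.72
tool_pos: [0.5515, -0.1567, 0.079]
eef_rot: [3.005, -0.154, 0.804]
contact_force: [-1.8, -0.5, -0.3]
gripper_width: 0.0003
finger_force: 0.6
```

```bash
python3 -c "
from plan import *
rows([contact(t,30) for t in (110,118,126,134,142,149,151,158,166,173,180)]); print(get_obs()['q'])
p=imaging.read_camera('side'); cv2.imwrite('pics/s4.png',cv2.resize(p['image'][180:380,220:460,::-1],None,fx=3,fy=3))"
```

```text
t 5.72 pos [ 0.5515 -0.1567  0.079 ] F [-1.8 -0.5 -0.3] w 0.0003
[ 0.552 -0.157  0.082] [ 0.2   0.07 -0.25] [0. 0. 0.]
[ 0.56  -0.158  0.079] [0.77 0.07 0.46] [0. 0. 0.]
[ 0.568 -0.159  0.074] [1.23 0.07 1.24] [0. 0. 0.]
[ 0.575 -0.16   0.069] [1.57 0.07 2.08] [0. 0. 0.]
[ 0.582 -0.161  0.062] [1.8  0.07 2.96] [0. 0. 0.]
[ 0.586 -0.161  0.056] [1.89 0.07 3.75] [0. 0. 0.]
[ 0.604 -0.163  0.064] [3.8  0.07 3.98] [0. 0. 0.]
[ 0.608 -0.163  0.057] [3.77 0.07 4.77] [0. 0. 0.]
[ 0.611 -0.164  0.048] [3.62 0.07 5.66] [0. 0. 0.]
[ 0.613 -0.164  0.04 ] [3.39 0.07 6.42] [0. 0. 0.]
[ 0.613 -0.164  0.032] [3.06 0.07 7.15] [0. 0. 0.]
[-0.54038252 -0.04795812  2.22075339  0.43275015  0.52822802  0.80553007]
```

View pics/s4.png

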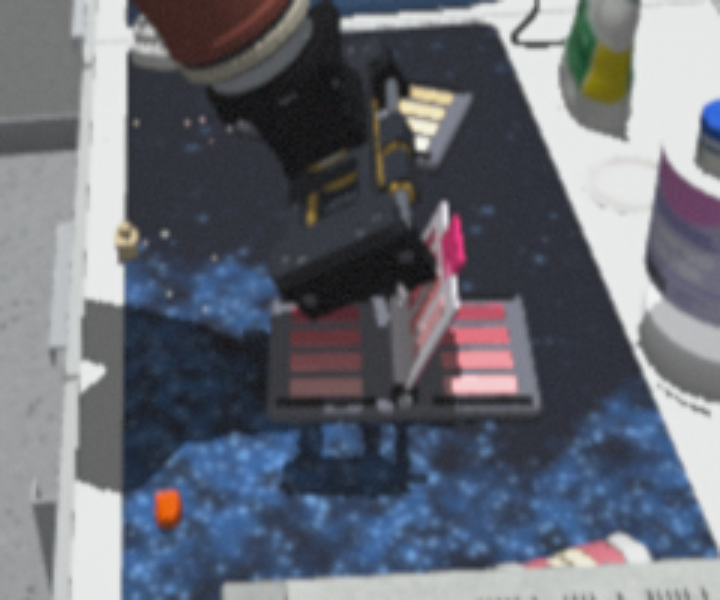

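The leaf is past upright at about 108°, leaning away, with its tab at crop (455,245). I'll keep pushing it over and down.

>>> {"op": "apply_moves", "data": {"moves": "0.8 0 0.5 0 0 0 0; 1.2 0 1.2 0 0 0 0; 1.6 0 2.1 0 0 0 0; 2.3 0 3 0 0 0 0; 3.2 0 4 0 0 0 0; 3.7 0 4.8 0 0 0 0; 3.6 0 5.7 0 0 0 0; 3.4 0 6.4 0 0 0 0"}}

```text
t: 6.78
tool_pos: [0.6123, -0.1632, 0.0404]
eef_rot: [3.004, -0.154, 0.805]
contact_force: [0.5, -0.2, 1.2]
gripper_width: 0.0003
finger_force: 0.4
```

```bash
python3 -c "
from plan import *
rows([contact(t,30) for t in (173,177,180)]); print(get_obs()['q'])
p=imaging.read_camera('side'); cv2.imwrite('pics/s5.png',cv2.resize(p['image'][180:380,220:460,::-1],None,fx=3,fy=3))"
```

```text
t 6.78 pos [ 0.6123 -0.1632  0.0404] F [ 0.5 -0.2  1.2] w 0.0003
[ 0.613 -0.164  0.04 ] [0.02 0.06 0.02] [ 0. -0.  0.]
[ 0.613 -0.164  0.036] [-0.16  0.06  0.44] [ 0. -0.  0.]
[ 0.613 -0.164  0.032] [-0.31  0.05  0.75] [ 0. -0.  0.]
[-0.48427592  0.17271246  2.08131422  0.45595305  0.43492537  0.81734214]
```

View pics/s5.png

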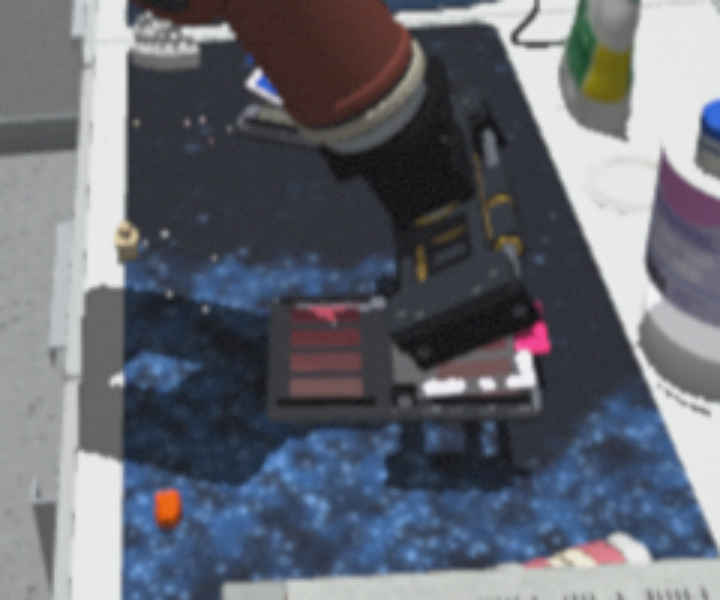

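The leaf lies nearly flat on the far half, its tab at crop (535,330). Now I press gently and watch the force.

>>> {"op": "apply_moves", "data": {"moves": "-0.2 0 0.4 0 0 0 0; -0.3 0 0.7 0 0 0 0; -0.4 0 0.8 0 0 0 0; -0.4 0 0.8 0 0 0 0"}}

```text
t: 7.32
tool_pos: [0.6126, -0.1631, 0.0325]
eef_rot: [3.004, -0.153, 0.806]
contact_force: [-4.9, 1.2, 7.4]
gripper_width: 0.0007
finger_force: 3.9
```

>>> {"op": "apply_moves", "data": {"moves": "-0.1 0 0.1 0 0 0 0; -0.15 0 0.2 0 0 0 0; -0.15 0 0.2 0 0 0 0"}}

```text
t: 7.7
tool_pos: [0.6129, -0.1632, 0.0317]
eef_rot: [3.004, -0.152, 0.808]
contact_force: [-17.0, 4.0, 23.6]
gripper_width: 0.0008
finger_force: 11.7
```

>>> {"op": "apply_moves", "data": {"moves": "0.5 0 -0.9 0 0 0 0; 1.5 0 -2.6 0 0 0 0; 3 0 -5.2 0 0 0 0; 4 0 -8 0 0 0 0; 4 0 -12 0 0 0 0; 3 0 -16 0 0 0 0; 3 0 -20 0 0 0 0; 3 0 -20 0 0 0 0"}}

```text
t: 8.7
tool_pos: [0.5394, -0.1563, 0.2216]
eef_rot: [2.999, -0.153, 0.813]
contact_force: [0.2, -0.6, 0.8]
gripper_width: 0.0004
finger_force: 0.0
```

```bash
python3 - <<'E'
from plan import *
rows([])
p=imaging.read_camera('side'); cv2.imwrite('pics/s6.png',cv2.resize(p['image'][180:380,220:460,::-1],None,fx=3,fy=3))
w=cloud(p)
r=Rt(0).as_matrix(); q=w.reshape(-1,3); q=q[~np.isnan(q[:,0])]
X=(q[:,:2]-C)@r[:2,0]; Y=(q[:,:2]-C)@-r[:2,1]
for a,b in((10,25),(25,40),(40,55),(55,70),(70,78),(80,88)):
    s=q[(X*1e3>a)&(X*1e3<b)&(abs(Y)<(.045 if b<80 else .018))&(q[:,2]<.08)][:,2]*1e3
    print(a,b,len(s),np.percentile(s,[10,50,90]).round(1) if len(s) else '')
for n in("blue_leaf","stone_die","wax_scrap","arch_cast_white"):
    for m in masks_of(p,n)[:1]:
        s=w[m["region"]]; s=s[~np.isnan(s[:,0])]; print(n,round(m["score"],2),np.percentile(s,[3,50,97],axis=0).round(3).tolist())
E
```

```text
t 8.7 pos [ 0.5394 -0.1563  0.2216] F [ 0.2 -0.6  0.8] w 0.0004
10 25 278 [19.8 21.2 22.4]
25 40 263 [20.1 21.5 22.8]
40 55 264 [20.1 21.4 23. ]
55 70 264 [19.9 21.4 22.7]
70 78 139 [19.8 21.1 22.4]
80 88 71 [ 0.8 20.7 22. ]
blue_leaf 0.83 [[0.476, 0.093, 0.02], [0.531, 0.117, 0.028], [0.566, 0.161, 0.046]]
stone_die 0.3 [[0.39, -0.274, 0.004], [0.397, -0.267, 0.011], [0.402, -0.257, 0.013]]
arch_cast_white 0.59 [[0.376, 0.219, -0.002], [0.403, 0.23, 0.014], [0.43, 0.298, 0.029]]
```

View pics/s6.png

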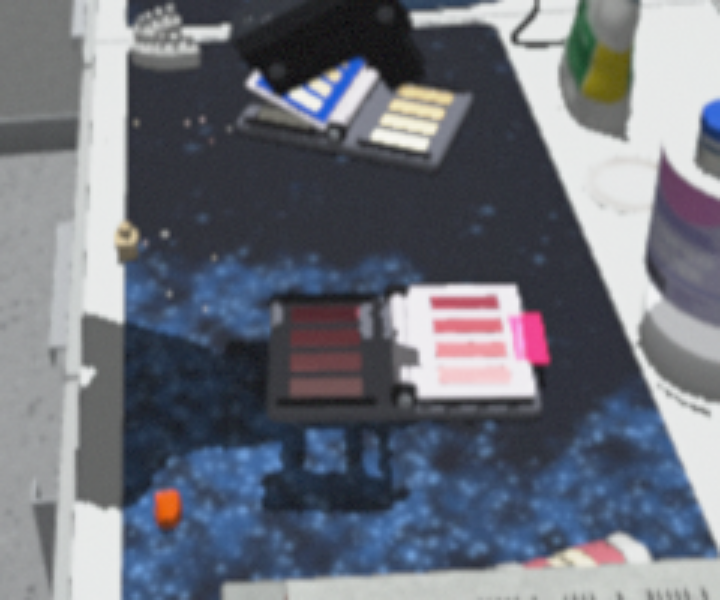

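The pink leaf lies flat on the far half: it reads an even 21 mm high, with the tab at crop (530,338). The blue leaf, die, wax and cast haven't moved, and the arm is clear, so I'm handing in.

```bash
python3 -c "
from cell import order; print(order.hand_in())"
```

```text
the job is handed in; nothing more can be done
None
```

The pink leaf is turned over its spine and pressed flat on the far side of its book, the blue leaf and loose things I could check are where they were, the arm is clear, and the job was handed in about 9 s into the 43 s allowed.

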